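Swap the empty bean tube in the sloping rack for a full one

TASK

One steel bean tube in the sloping wooden rack is empty: the one with no cork stopper. Take it out and stand it mouth up in a free cell of the metal wash caddy, then slide the corked tube that stands by itself on the counter into the freed socket until it is fully home. Set both tubes down rather than letting them drop, and leave the other tubes, the milk jug, the tamper and the mug as they are.

Things in the scene. Friction and masses are not known exactly. Their poses are not given: they have to be found in the camera images.
- rack: dark-wood rack fixed to the counter, base board 150 x 264 x 12 mm, end cheeks up to 120 mm high; yaw within 0.35 of the robot's axes. Origin: underside of the base, in its middle; y along the row of sockets, z up, the tubes stick out leaning towards -x. It carries the bored block: four equal sockets in one row, all holding a tube at the start.
- rack_block: the rack's block, 72 (x) x 240 (y) x 85 mm (z). Origin: centre of its underside, 30 mm above the counter. z: axis of the sockets, out of the mouths, 30 degrees from vertical. Mouths in the face z = 85, at y = -81, -27, 27, 81 mm; bores 37 wide, 70 deep, 3 mm bevel. A seated tube lies on the bore's lower side and sticks out 52 mm (corked: 75). Tubes may not slide down by themselves: push home.
- socket0 (a point): centre of the floor of the rack's socket 0, at y = -81 mm in the block's frame; the mouth is 70 mm from it along the block's z
- socket1 (a point): centre of the floor of the rack's socket 1, at y = -27 mm in the block's frame; the mouth is 70 mm from it along the block's z
- socket2 (a point): centre of the floor of the rack's socket 2, at y = 27 mm in the block's frame; the mouth is 70 mm from it along the block's z
- socket3 (a point): centre of the floor of the rack's socket 3, at y = 81 mm in the block's frame; the mouth is 70 mm from it along the block's z
- empty_tube: the empty tube: brushed steel, outer diameter 34 mm, 122 mm long, open at the top, no stopper, 70 g nominal. Origin: centre of its closed foot (3 mm bevel); z runs along the tube to the mouth. Starts seated in one of the rack's four sockets.
- full_tube: the full tube: same steel tube, 34 x 122 mm, closed by a cork 29 mm wide that sticks out 23 mm (145 mm in all), 105 g nominal. Origin: centre of its foot (3 mm bevel); z along the tube to the cork. Starts upright on the counter, in the middle, in line with the jug and the tamper.
- rack_tube_a: corked tube like the full tube, seated in one of the rack's other sockets; stays there. Origin: centre of its foot; z towards the cork.
- rack_tube_b: corked tube like the full tube, seated in one of the rack's other sockets; stays there. Origin: centre of its foot; z towards the cork.
- rack_tube_c: corked tube like the full tube, seated in one of the rack's other sockets; stays there. Origin: centre of its foot; z towards the cork.
- caddy: square sheet-metal wash caddy fixed to the counter, 105 mm square, 75 mm high, open at the top, walls and floor 3 mm. A cross wall makes four cells of 48 x 48 mm, centred at x, y = +-25.5 mm. Origin: centre of its underside, x and y along its sides, z up; any yaw.
- caddy_tube: another empty tube, 34 x 122 mm without stopper, standing in the caddy's cell at x, y = -25.5 mm; stays there. Origin: centre of its foot, z up.
- tamper: coffee tamper, steel foot 58 mm wide, black handle up to 36 mm wide, 86 mm high, stands free. Origin: centre of its foot.
- jug: small steel milk jug, 74 mm wide, 100 mm high, handle reaching 64 mm out at its own +y. Origin: centre of its foot.
- mug: black mug, 82 mm wide, 86 mm high, handle at its own +y, stands free at the far side. Origin: centre of its foot.
Things that resemble listed ones, but are neither listed nor needed, are in the scene too. Leave any pink or yellow look-alike of the empty_tube alone.

How it is judged (in metres and radians):
At the end, for the whole second after the job is handed in: Full tube home in a socket (foot within 7 mm of the floor centre, aligned within 0.12 rad); empty tube on a caddy cell floor, mouth up, within 0.4 rad of upright; both released, at rest. Rack tubes moved under 12 mm, other things under 30 mm and still standing ((distance between full_tube and socket0 below 0.007 m or distance between full_tube and socket1 below 0.007 m or distance between full_tube and socket2 below 0.007 m or distance between full_tube and socket3 below 0.007 m) and angle between the z axis of full_tube and the z axis of rack_block, either way round below 0.12 rad and x of empty_tube in the frame of caddy between -0.05 and 0.05 m and y of empty_tube in the frame of caddy between -0.05 and 0.05 m and z of empty_tube in the frame of caddy below 0.012 m and angle between each of empty_tube, caddy_tube's own z axis and vertical below 0.4 rad and linear speed of each of full_tube, empty_tube below 0.03 m/s and distance of each of rack_tube_a, rack_tube_b, rack_tube_c from where it was at the start of the episode below 0.012 m and distance of each of caddy_tube, tamper, jug, mug from where it was at the start of the episode below 0.03 m and angle between each of tamper, jug, mug's own z axis and vertical below 0.3 rad); the robot touches nothing.
It fails at once if the full tube is let drop (falls freely faster than 0.8 m/s, a drop of some 3 cm) (linear speed of full_tube above 0.8 m/s and contact force between the fingers and full_tube below 0.05 N).
It fails at once if the empty tube is let drop (falls freely faster than 0.8 m/s, a drop of some 3 cm) (linear speed of empty_tube above 0.8 m/s and contact force between the fingers and empty_tube below 0.05 N).
It fails at once if one of the rack's other tubes is pulled 4 cm or more from its place (distance of any of rack_tube_a, rack_tube_b, rack_tube_c from where it was at the start of the episode above 0.04 m).
It fails at once if the tamper, jug or mug is knocked over (angle between any of tamper, jug, mug's own z axis and vertical above 0.6 rad).
It also fails if it takes over 72 s, if anything falls off the work surface, if the arm or the gripper's body presses on something with over 40 N, if the wrist force passes 120 N, or if a joint passes its speed limit or range.

ROBOT

A 7-joint arm with a two-finger parallel gripper is mounted at the origin on the work surface. World frame = base frame: x ahead of the robot, y to its left, z up, the work surface at z = 0. Lengths are in m, angles in degrees, forces in N, time in s.
With the tool pointing down it reaches from about 0.425 to 0.925 m from the base axis. Payload 6.8 kg.
Tool frame: the origin (TCP) lies midway between the tips of the shut fingers; the grasp point (between the pads) lies 19 mm behind it; z points along the fingers, y is the line along which they close (so a half turn about z gives the same grasp; the last joint's range is limited). The gripper opens to 85 mm and grips with 20 to 120 N. Pads are 22 mm wide; open, the fingers measure 114 mm over their backs; the gripper's body (76 mm by 85 mm) begins 54 mm behind the grasp point. The pads swing forward as they close: fully open they stand 13 mm farther back than shut.
Start: joints at [-80.22, 27.33, 1.283, 89.118, -0.659, 63.558, -4.761], TCP at [0.186, 0.649, 0.231] pointing down, gripper open.
Joint ranges: [-169.35, 169.35], [-19.33, 120.38], [-80.79, 83.38], [13.8, 139.57], [-78.32, 258.32], [9.67, 109.79], [-169.56, 169.56]. Speed limits (degrees/s): [136.94, 136.94, 180, 180, 180, 180, 180].

INTERFACE

Orientations are given as [roll, pitch, yaw] about the fixed x, y, z axes, in that order (R = Rz(yaw) Ry(pitch) Rx(roll)).
In Python, from station import state, grab_frame, job_done gives the robot as it stands.
- The arm moves only by the shell command python3 -m inch 'ROWS' [FORCE]. ROWS is JSON, one flat list of numbers, 7 for each row, row after row: the turn, a rotation vector about the tool's x, y, z in degrees, then the shift along the tool's x, y, z in cm, then the finger opening in cm, from 0 to 8.54. A call has exactly 10 rows; each row shifts and turns the commanded pose from where the row before left it, along the tool's axes as they then stand; what a row does not reach is not made up. A row lasts 1/8 s, in which the tool goes at most 62.5 mm and 10.7 degrees, less where a joint would pass 70% of its speed; a pose out of reach is approached as far as the arm can. A call is refused whole if a number of a shift passes 6.25 or a number of a turn 10.7, either way. A call with a gripper value outside its range is refused whole. The fingers move at their own pace and stop on an object; FORCE is the grip in N (left out, the last holds). Time passes only in rows, so rows that do not move let the fingers close, or fill a call up. It gives the time, the measured TCP pose, the force, the opening and the grip force at its end, in the units of the state.
- state(): the state, without advancing time (a new reading comes with each control period).
- grab_frame(name): name is "scene" or "top" or "wrist"; returns a dict with "frame" (420x560x3 uint8, blue, green, red), "intrinsics" (3x3 intrinsics, pixels), "k1" (the pictures are not rectified: a ray, as slopes to the right and down, at radius r is drawn at 1 + k1 r^2 times it, then the intrinsics apply), "rvec" (rotation vector, rad) and "tvec" (3), from world to camera coordinates, as OpenCV has them; the wrist camera has in their place "tool_from_camera" (4x4, takes a point from camera to tool coordinates, whose origin is the TCP and whose axes are the flange's). Camera axes: x right, y down, z forward; pixel columns grow to the right and rows downward; lengths in m; the calibration is good to about 2 mm. A picture is of the moment at which its call begins: read the wrist's pose just before it. There is no depth.
- job_done(): hands the job in; it is judged then, once.
The state is a dict: "t": time; "joint_positions": joint angles; "dq": joint speeds; "tau": joint torques, N m; "eef_pos": TCP position; "eef_rot": TCP orientation; "force": force on the tool from outside, world axes, zero at the start; "torque": the same for the moment, N m; "width": finger opening in m; "grip_force": force on a finger pad.
Only numpy, scipy, OpenCV 4.12 (cv2) and the standard library are available. Lean on these libraries where they do the work, as an engineer would, in place of code of your own. Each camera call takes 0.05 s, during which the arm holds its last target. There are 200 camera calls.

## Working session

There is one attempt and no reset: what is moved stays moved. The work goes in short steps, Python scripts to look and compute and a shell command to move; the robot and the scene stay as the last step left them, time stands still between calls to the robot, and variables do not carry over. Pictures are saved under pics/ and viewed, at most 10 in all, crops included, and the job is handed in when it is done.

```bash
mkdir -p pics; ls; python3 - <<'E'
from station import *
import cv2,pickle
for n in("scene","top"):
    f=grab_frame(n); cv2.imwrite(f"pics/{n}0.png",f["frame"]); pickle.dump(f,open(f"{n}0.pkl","wb"))
    print(n,f["intrinsics"],f["k1"],f["rvec"],f["tvec"])
print(state())
E
```

```text
pics
scene [[520.10127668   0.         286.59885492]
 [  0.         520.10127668 214.39801727]
 [  0.           0.           1.        ]] -0.05908762853419565 [ 1.68813496  1.76148665 -0.80792449] [ 0.04595154 -0.36096495  1.72661081]
top [[428.53110308   0.         290.21934761]
 [  0.         428.53110308 210.80272651]
 [  0.           0.           1.        ]] -0.09811058840602697 [ 1.90829085 -2.31395282  0.23341863] [0.09581038 0.56312802 0.82404947]
{'t': 0.1, 'joint_positions': array([-80.21786295,  27.37229527,   1.28007532,  89.1737444 ,
        -0.65755041,  63.55868858,  -4.76018743]), 'dq': array([-0.02280037, -0.058736  , -0.09375405, -0.12834039, -0.04902308,
       -0.00183466, -0.01659114]), 'tau': array([ 5.05710035e-03, -5.97760463e+01,  1.61399961e+00, -2.81952775e+01,
        1.28068600e-02,  5.04131793e-03, -6.73637700e-06]), 'eef_pos': array([0.18564787, 0.64839545, 0.23040038]), 'eef_rot': array([-1.79902975e+02,  8.31888588e-03,  1.64027082e+02]), 'force': array([-0.24951647,  1.17500201, -0.53959588]), 'torque': array([-0.01577359, -0.04422613, -0.00602774]), 'grip_force': 0.0, 'width': 0.08549710939604233}
```

View pics/scene0.png

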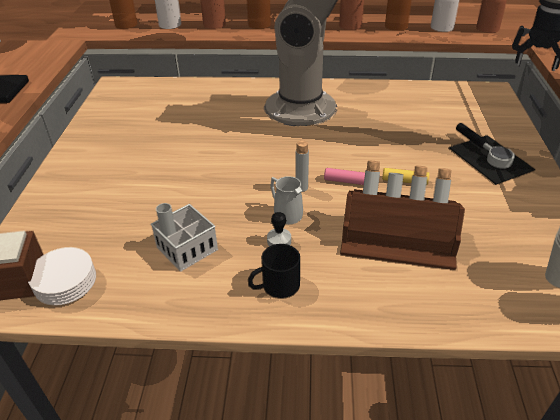

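View pics/top0.png

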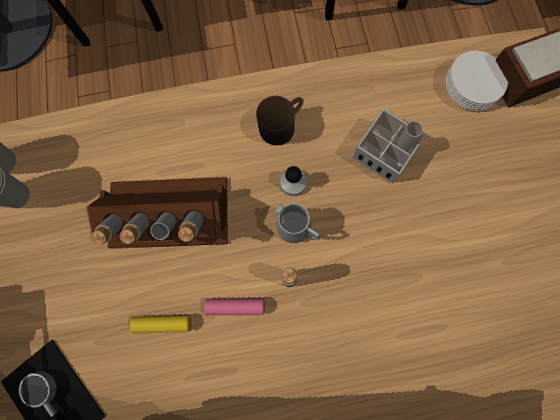

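The scene picture shows the rack at right (340–465, 165–265), with the uncorked tube second from left at (394,185). The lone corked tube is at (302,165), the jug at (288,200), the tamper at (279,228), the mug at (281,270) and the caddy at (184,236), with its own tube in the left cell. In the top picture the empty tube is at (163,226), the full tube at (289,275) and the caddy at (390,146). I'll enlarge these for accurate pixels.

```bash
python3 - <<'E'
import cv2,numpy as np
t=cv2.imread("pics/top0.png");s=cv2.imread("pics/scene0.png")
def c(im,x,y,w,h,k): return cv2.resize(im[y:y+h,x:x+w],None,fx=k,fy=k,interpolation=cv2.INTER_CUBIC)
A=np.zeros((600,800,3),np.uint8)
def put(x,y,p): A[y:y+p.shape[0],x:x+p.shape[1]]=p
put(0,0,c(t,80,170,160,85,3))       # rack top  480x255
put(480,0,c(t,345,100,85,85,3))     # caddy top 255
put(0,260,c(s,335,155,135,113,3)) # rack scene 405x339
put(410,260,c(s,145,195,80,80,3)) # caddy scene 240
put(655,260,c(s,280,135,45,70,3)) 
put(655,475,c(t,265,255,48,40,3))
cv2.imwrite("pics/m1.png",A)
E
```

```text
(no output)
```

View pics/m1.png

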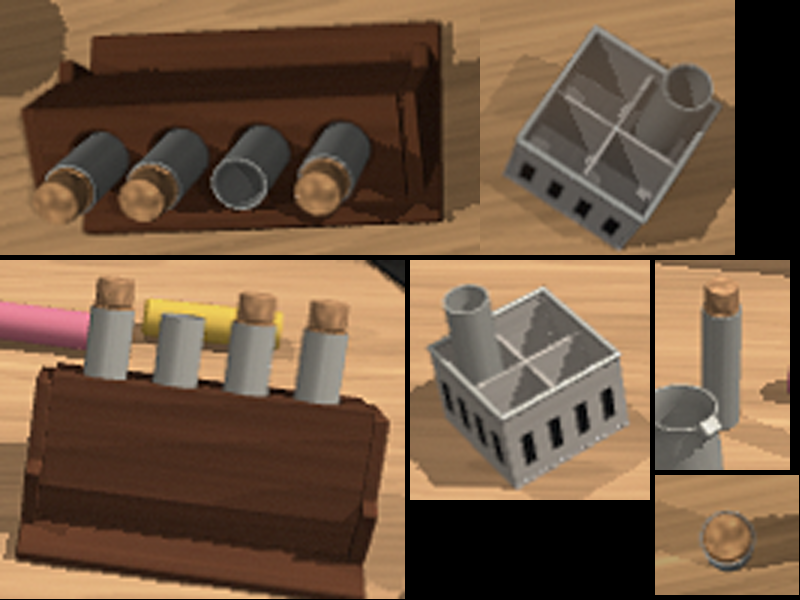

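```bash
cat > h.py <<'E'
import cv2,pickle,numpy as np
from scipy.optimize import least_squares
from scipy.spatial.transform import Rotation as Ro
F={n:pickle.load(open(n+"0.pkl","rb")) for n in("top","scene")}
def proj(f,P):
    d=np.zeros(5);d[0]=f["k1"]
    return cv2.projectPoints(np.atleast_2d(np.array(P,float)),np.array(f["rvec"]),np.array(f["tvec"]),f["intrinsics"],d)[0][:,0]
def mp(m,off,crop): return (np.array(m,float)-off+.5)/3-.5+crop
Rz=lambda a:Ro.from_euler('z',a).as_matrix()
def blockR(yaw): return Rz(yaw)@Ro.from_euler('y',-30,degrees=True).as_matrix()
E
cat > fit.py <<'E'
from h import *
rt=mp([[56,202],[141,201],[239,183],[318,196]],[0,0],[80,170])[::-1]
rs=mp([[116,283],[182,318],[257,296],[328,305]],[0,260],[335,155])
def rp(p):
    L=[160,137,160,160];Y=[-81,-27,27,81]
    return np.array([p[0],p[1],.03])+np.array([[-.0015,y/1e3,l/1e3] for y,l in zip(Y,L)])@blockR(p[2]).T
def fr(p):
    P=rp(p);return np.r_[proj(F["top"],P)-rt,proj(F["scene"],P)-rs].ravel()
r=least_squares(fr,[.6,.25,0]);print("block",r.x,np.degrees(r.x[2]));print(r.fun.reshape(-1,2).round(1).tolist())
ct=mp([[597,27],[718,105],[642,220],[518,150],[688,86]],[480,0],[345,100])
cs=mp([[545,288],[622,355],[508,418],[430,345],[466,300]],[410,260],[145,195])
# order corners per view consistently: tube near corner T
C=np.array([[-1,-1],[1,-1],[1,1],[-1,1]])*.0525
import itertools
best=None
def fc(p,ot,os_):
    P=np.c_[C@Rz(p[2])[:2,:2].T+p[:2],np.full(4,.075)]
    T=np.r_[np.array([-.0255,-.0255])@Rz(p[2])[:2,:2].T+p[:2],.125]
    P=np.r_[P,[T]]
    return np.r_[proj(F["top"],P)-ct[list(ot)+[4]],proj(F["scene"],P)-cs[list(os_)+[4]]].ravel()
cyc=[[(i+s*k)%4 for k in range(4)] for i in range(4) for s in(1,-1)]
for a in cyc:
  for b in cyc:
    for y0 in(0,1.5,3,-1.5):
      q=least_squares(fc,[.7,-.25,y0],args=(a,b))
      if best is None or q.cost<best.cost: best=q
print("caddy",best.x,np.degrees(best.x[2]));print(best.fun.reshape(-1,2).round(1).tolist())
for s in [(1,1),(1,-1),(-1,1),(-1,-1)]: print(s,best.x[:2]+Rz(best.x[2])[:2,:2]@(np.array(s)*.0255))
ft=mp([[727,534]],[655,475],[265,255]);fs=mp([[722,287]],[655,260],[280,135])
g=least_squares(lambda p:np.r_[proj(F["top"],[*p,.145])-ft,proj(F["scene"],[*p,.145])-fs].ravel(),[.5,0]);print("full",g.x,g.fun.round(1))
def one(t,s,z):
    g=least_squares(lambda p:np.r_[proj(F["top"],[*p,z])-t,proj(F["scene"],[*p,z])-s].ravel(),[.5,0]);return g.x,g.fun.round(1)
print("jug",one([293,221],[287,183],.1));print("tamper",one([293,174],[279,217],.08));print("mug",one([275,108],[281,256],.086))
E
python3 fit.py
```

```text
block [ 0.63568888  0.2492529  -0.15872661] -9.09436485667258
[[0.2, -1.0], [0.3, -0.3], [0.3, -0.9], [-0.2, -0.4], [0.1, -2.1], [0.3, -1.2], [0.4, -1.1], [0.7, -1.3]]
caddy [ 0.6754283  -0.2491448   0.78902183] 45.207621002444135
[[0.4, -0.2], [-1.4, -0.1], [-0.7, -2.8], [0.9, 0.8], [-0.3, 0.0], [-0.2, 0.2], [-0.7, -0.4], [0.2, -1.7], [-0.5, -1.0], [0.7, -1.1]]
(1, 1) [ 0.67529762 -0.21308259]
(1, -1) [ 0.71149051 -0.24901412]
(-1, 1) [ 0.63936609 -0.24927548]
(-1, -1) [ 0.67555897 -0.28520701]
full [0.43997796 0.01476047] [-0.  -0.4  0.1 -1.1]
jug (array([ 0.54293374, -0.01530224]), array([ 1. , -0.9,  1.4, -1.3]))
tamper (array([ 0.64322771, -0.03253442]), array([-0.2, -1.1,  0. , -1.8]))
mug (array([ 0.78490197, -0.02142276]), array([-0.3,  1.8, -0.6,  2.1]))
```

```bash
cat >> h.py <<'E'
import sys
def cur():
    from station import state
    s=state();return np.array(s["eef_pos"]),Ro.from_euler('xyz',s["eef_rot"],degrees=True),s
def plan(p,R,tag=""):
    """turn (deg, tool axes) first, then shift in the turned tool frame (cm)"""
    p0,R0,s=cur();R=Ro.from_matrix(R)
    print(tag,"turn",np.degrees((R0.inv()*R).as_rotvec()).round(2),"shift after",(R.inv().apply(p-p0)*100).round(2),"shift in current",(R0.inv().apply(p-p0)*100).round(2),"t",s["t"])
B=np.array([.6357,.2493,.030]);YAW=-.1587
def rackpose(x,y,z,s=1):
    """tool pose at block point (mm); s=+1: tool y=+block x, -1 opposite"""
    b=blockR(YAW);R=np.c_[s*b[:,1],s*b[:,0],-b[:,2]]
    return B+b@(np.array([x,y,z])/1e3),R
def down(x,y,z,a):
    """tool down with tool y heading a deg in the world"""
    a=np.radians(a);yv=np.array([np.cos(a),np.sin(a),0]);zv=np.array([0,0,-1.]);return np.array([x,y,z]),np.c_[np.cross(yv,zv),yv,zv]
E
python3 - <<'E'
from h import *
for s in(1,-1): plan(*rackpose(-1.5,-27,15+182+20,s),s)
E
```

```text
1 turn [-24.57 -21.65  81.1 ] shift after [-35.    33.78  21.03] shift in current [-43.67 -29.98   1.38] t 0.1
-1 turn [ 22.35 -25.37 -94.4 ] shift after [ 35.   -33.78  21.03] shift in current [-43.67 -29.98   1.38] t 0.1
```

```bash
python3 -m inch '[0,0,0,0,0,-5,8.5, -2.73,-2.41,9.01,0,0,0,8.5, -2.73,-2.41,9.01,0,0,0,8.5, -2.73,-2.41,9.01,0,0,0,8.5, -2.73,-2.41,9.01,0,0,0,8.5, -2.73,-2.41,9.01,0,0,0,8.5, -2.73,-2.41,9.01,0,0,0,8.5, -2.73,-2.41,9.01,0,0,0,8.5, -2.73,-2.41,9.01,0,0,0,8.5, -2.73,-2.41,9.01,0,0,0,8.5]' 40
python3 -m inch '[0,0,0,-3.5,3.1,2.5,8.5, 0,0,0,-3.5,3.1,2.5,8.5, 0,0,0,-3.5,3.1,2.5,8.5, 0,0,0,-3.5,3.1,2.5,8.5, 0,0,0,-3.5,3.1,2.5,8.5, 0,0,0,-3.5,3.1,2.5,8.5, 0,0,0,-3.5,3.1,2.5,8.5, 0,0,0,-3.5,3.1,2.5,8.5, 0,0,0,-3.5,3.1,2.5,8.5, 0,0,0,-3.5,3.1,2.5,8.5]'
python3 - <<'E'
from h import *
plan(*rackpose(-1.5,-27,15+182+20,1))
from station import *
p,R,s=cur();print(s["joint_positions"])
E
```

```text
t: 1.35
eef_pos: [0.1853, 0.6486, 0.281]
eef_rot: [149.9, -0.1, 80.6]
force: [0.5, 1.0, 0.4]
width: 0.0848
grip_force: 0.0
t: 2.6
eef_pos: [0.5196, 0.2399, 0.2194]
eef_rot: [150.0, -0.1, 80.9]
force: [0.4, 0.8, 0.5]
width: 0.0849
grip_force: 0.0
 turn [ 0.02 -0.09 -0.03] shift after [0.07 0.18 0.36] shift in current [0.07 0.18 0.36] t 2.6
[-79.92144071  11.06311161  40.25027438 124.60957499  31.46506698
  30.8910578  -75.49886884]
```

```bash
cat >> h.py <<'E'
def wshot(name):
    from station import grab_frame
    p,R,s=cur();f=grab_frame("wrist")
    T=np.eye(4);T[:3,:3]=R.as_matrix();T[:3,3]=p
    W=np.linalg.inv(T@np.array(f["tool_from_camera"]))
    f["rvec"]=cv2.Rodrigues(W[:3,:3])[0];f["tvec"]=W[:3,3]
    pickle.dump(f,open(name+".pkl","wb"));return f
def ring(c,ax,r):
    ax=ax/np.linalg.norm(ax);u=np.cross(ax,[.3,.9,.2]);u/=np.linalg.norm(u);v=np.cross(ax,u)
    a=np.linspace(0,2*np.pi,40);return c+r*(np.cos(a)[:,None]*u+np.sin(a)[:,None]*v)
def draw(im,f,P,col): cv2.polylines(im,[np.round(proj(f,P)).astype(int)],False,col,1)
E
python3 - <<'E'
from h import *
f=wshot("w1");im=f["frame"].copy();b=blockR(YAW)
for y,l in zip([-81,-27,27,81],[160,137,160,160]):
    draw(im,f,ring(B+b@(np.array([-1.5,y,l])/1e3),b[:,2],.0145 if l==160 else .017),(0,255,0))
    draw(im,f,ring(B+b@(np.array([0,y,85])/1e3),b[:,2],.0185),(0,0,255))
o=np.hstack([f["frame"],im]); cv2.imwrite("pics/w1.png",cv2.resize(im,(800,600)))
E
```

```text
(no output)
```

View pics/w1.png

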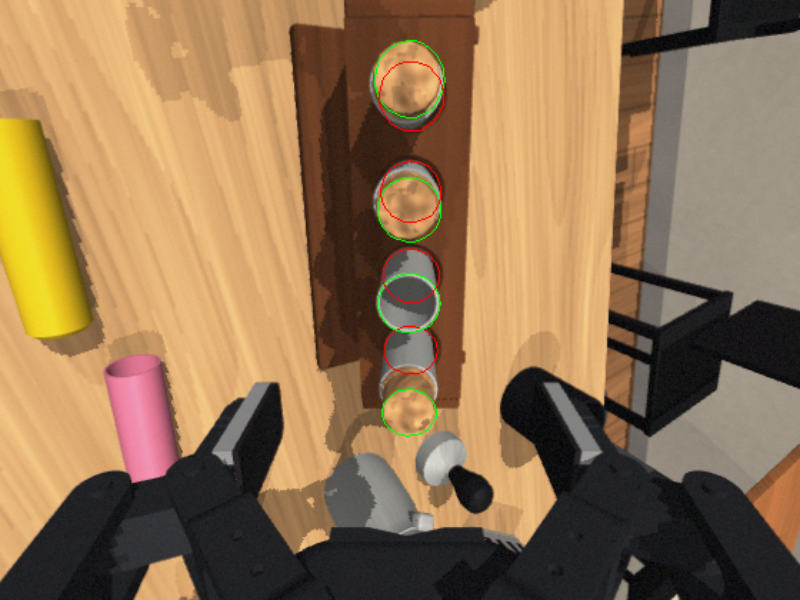

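The picture confirms the fit: the predicted rim ring sits on the empty tube's mouth at about (408,303), and the cork rings lie on the corks. I'll go straight in and grip.

```bash
python3 -m inch '[0,0,0,0.07,0.18,2.4,8.5, 0,0,0,0,0,2.5,8.5, 0,0,0,0,0,2.5,8.5, 0,0,0,0,0,2.5,8.5, 0,0,0,0,0,1.5,8.5, 0,0,0,0,0,1.0,8.5, 0,0,0,0,0,0,3, 0,0,0,0,0,0,3, 0,0,0,0,0,0,3, 0,0,0,0,0,0,3]' 40
python3 - <<'E'
from h import *
plan(*rackpose(-1.5,-27,97,1))
E
```

```text
t: 3.9
eef_pos: [0.5818, 0.2325, 0.1138]
eef_rot: [150.0, -0.1, 80.9]
force: [-4.6, 0.3, 6.7]
width: 0.0332
grip_force: 39.1
 turn [ 0.04 -0.13 -0.05] shift after [-0.19  0.04  0.09] shift in current [-0.19  0.04  0.09] t 3.9
```

```bash
python3 -m inch '[0,0,0,0,0,-0.5,3, 0,0,0,0,0,-1,3, 0,0,0,0,0,-1,3, 0,0,0,0,0,-1.5,3, 0,0,0,0,0,-2,3, 0,0,0,0,0,-2,3, 0,0,0,0,0,-2,3, 0,0,0,0,0,-2,3, 0,0,0,0,0,-2,3, 0,0,0,0,0,-2,3]'
python3 - <<'E'
from h import *
for a in(0,-10,180): plan(*down(.6753,-.2131,.3,a),a)
f=wshot("w2");cv2.imwrite("pics/w2.png",f["frame"])
E
```

```text
t: 5.15
eef_pos: [0.502, 0.2442, 0.2525]
eef_rot: [150.0, -0.1, 80.9]
force: [-0.2, 0.4, -0.7]
width: 0.0334
grip_force: 39.9
0 turn [29.93  2.29 -8.93] shift after [-45.73  17.33  -4.75] shift in current [-42.4   23.51   8.  ] t 5.15
-10 turn [29.99 -0.33  0.84] shift after [-42.02  25.01  -4.75] shift in current [-42.4   23.51   8.  ] t 5.15
180 turn [  3.39 -44.29 165.31] shift after [ 45.73 -17.33  -4.75] shift in current [-42.4   23.51   8.  ] t 5.15
```

View pics/w2.png

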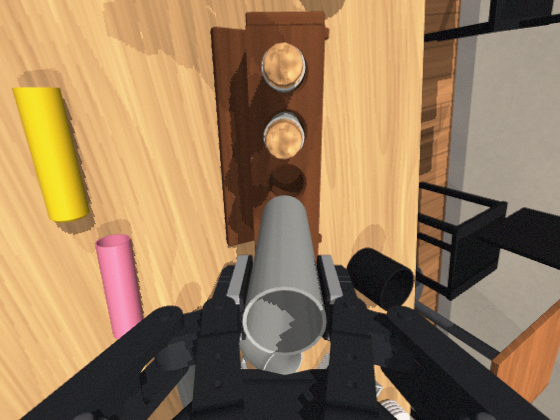

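The wrist view shows the tube gripped straight, its mouth at (285,322), and a dark empty socket at (289,180). Now I'll carry it upright to the caddy.

```bash
python3 -m inch '[0,0,0,0,2.5,-4.3,3, 10,-0.1,0.28,0,0,0,3, 10,-0.1,0.28,0,0,0,3, 10,-0.1,0.28,0,0,0,3, 0,0,0,-4.2,2.5,0,3, 0,0,0,-4.2,2.5,0,3, 0,0,0,-4.2,2.5,0,3, 0,0,0,-4.2,2.5,0,3, 0,0,0,-4.2,2.5,0,3, 0,0,0,-4.2,2.5,0,3]'
python3 -m inch '[0,0,0,-4.2,2.5,0,3, 0,0,0,-4.2,2.5,0,3, 0,0,0,-4.2,2.5,0,3, 0,0,0,-4.2,2.5,0,3, 0,0,0,0,0,0,3, 0,0,0,0,0,0,3, 0,0,0,0,0,0,3, 0,0,0,0,0,0,3, 0,0,0,0,0,0,3, 0,0,0,0,0,0,3]'
python3 - <<'E'
from h import *
plan(*down(.6753,-.2131,.25,-10))
p,R,s=cur();print(p,s["width"],s["joint_positions"].round())
f=wshot("w3");im=f["frame"].copy()
c=np.array([.6754,-.2491]);q=Rz(.789)[:2,:2]
sq=np.array([[-1,-1],[1,-1],[1,1],[-1,1],[-1,-1]])
draw(im,f,np.c_[sq*.0525@q.T+c,np.full(5,.075)],(0,255,0))
draw(im,f,np.c_[(sq*.024+.0255)@q.T+c,np.full(5,.075)],(0,0,255))
draw(im,f,ring(np.array([*(c+q@[-.0255,-.0255]),.125]),np.array([0,0,1.]),.017),(255,0,0))
cv2.imwrite("pics/w3.png",cv2.resize(im,(800,600)))
E
```

```text
t: 6.45
eef_pos: [0.6056, -0.0338, 0.3078]
eef_rot: [177.9, 0.4, 79.8]
force: [-0.0, 0.6, -0.9]
width: 0.0334
grip_force: 40.3
t: 7.7
eef_pos: [0.6741, -0.2152, 0.3127]
eef_rot: [177.9, 0.4, 79.8]
force: [0.3, -0.0, -0.6]
width: 0.0333
grip_force: 40.3
 turn [ 2.08  0.42 -0.18] shift after [0.22 0.08 6.27] shift in current [ 0.27 -0.15  6.27] t 7.7
[ 0.67411081 -0.21515318  0.31270704] 0.03325805110175127 [-17.  32.  47.  82. -24.  73.  21.]
```

View pics/w3.png

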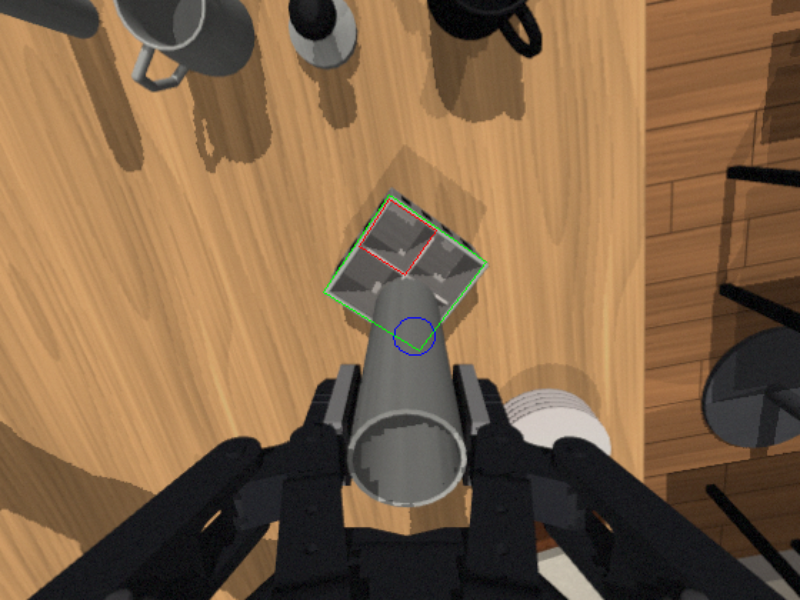

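```bash
python3 - <<'E'
from h import *
f=pickle.load(open("w3.pkl","rb"));p,R,s=cur()
R=R.as_matrix()
for d,n in((.081,"foot"),(-.041,"rim")):
    P=proj(f,ring(p+R[:,2]*d,R[:,2],.017))*800/560;print(n,P.min(0),P.max(0))
E
python3 -m inch '[2.08,0.42,-0.18,0,0,0,3, 0,0,0,0.22,0.08,2.5,3, 0,0,0,0,0,2,3, 0,0,0,0,0,2,3, 0,0,0,0,0,1,3, 0,0,0,0,0,0,3, 0,0,0,0,0,0,3, 0,0,0,0,0,0,3, 0,0,0,0,0,0,3, 0,0,0,0,0,0,3]'
python3 - <<'E'
from h import *
plan(*down(.6753,-.2131,.085,-10))
E
```

```text
foot [374.16361356 275.95750808] [436.91805758 334.65726498]
rim [344.50319105 407.93029762] [465.40787776 507.14405695]
t: 9.0
eef_pos: [0.6753, -0.2136, 0.2378]
eef_rot: [180.0, 0.0, 80.0]
force: [-0.2, 1.5, -0.6]
width: 0.0334
grip_force: 40.4
 turn [ 0.02  0.01 -0.02] shift after [ 4.000e-02 -1.000e-02  1.528e+01] shift in current [ 5.000e-02 -1.000e-02  1.528e+01] t 9.0
```

```bash
python3 -m inch '[0,0,0,0,0,2,3, 0,0,0,0,0,2,3, 0,0,0,0,0,2,3, 0,0,0,0,0,2,3, 0,0,0,0,0,2,3, 0,0,0,0,0,2,3, 0,0,0,0,0,1.5,3, 0,0,0,0,0,0.8,3, 0,0,0,0,0,0.3,3, 0,0,0,0,0,0.2,3]'
python3 -m inch '[0,0,0,0,0,0.1,3, 0,0,0,0,0,0.1,3, 0,0,0,0,0,0.1,3, 0,0,0,0,0,0.1,3, 0,0,0,0,0,0.1,3, 0,0,0,0,0,0,3, 0,0,0,0,0,0,3, 0,0,0,0,0,0,3, 0,0,0,0,0,0,3, 0,0,0,0,0,0,3]'
```

```text
t: 10.25
eef_pos: [0.6756, -0.2138, 0.0901]
eef_rot: [179.9, 0.0, 80.0]
force: [-0.2, 0.4, -1.0]
width: 0.0331
grip_force: 40.4
t: 11.5
eef_pos: [0.6753, -0.2137, 0.0855]
eef_rot: [180.0, -0.0, 80.0]
force: [-1.5, 0.2, 5.6]
width: 0.0331
grip_force: 41.2
```

```bash
python3 -m inch '[0,0,0,0,0,0,5, 0,0,0,0,0,0,7, 0,0,0,0,0,0,7, 0,0,0,0,0,-1,7, 0,0,0,0,0,-3,7, 0,0,0,0,0,-5,7, 0,0,0,0,0,-5,7, 0,0,0,0,0,-5,7, 0,0,0,0,0,-4,7, 0,0,0,0,0,0,7]'
python3 - <<'E'
from h import *
f=wshot("w4");cv2.imwrite("pics/w4.png",f["frame"])
for a in(-10,-20,60,80): plan(*down(.44,.0148,.30,a),a)
E
```

```text
t: 12.75
eef_pos: [0.6765, -0.215, 0.3195]
eef_rot: [179.6, 0.1, 79.9]
force: [-0.2, -0.2, -0.7]
width: 0.0701
grip_force: 0.0
-10 turn [ 0.2   0.02 -0.04] shift after [ 18.46 -27.18   1.68] shift in current [ 18.44 -27.2    1.58] t 12.8
-20 turn [0.2  0.01 9.96] shift after [ 13.46 -29.98   1.68] shift in current [ 18.44 -27.2    1.58] t 12.8
60 turn [  0.16   0.14 -70.04] shift after [31.86  8.05  1.68] shift in current [ 18.44 -27.2    1.58] t 12.8
80 turn [  0.14   0.17 -90.04] shift after [27.18 18.46  1.68] shift in current [ 18.44 -27.2    1.58] t 12.8
```

View pics/w4.png

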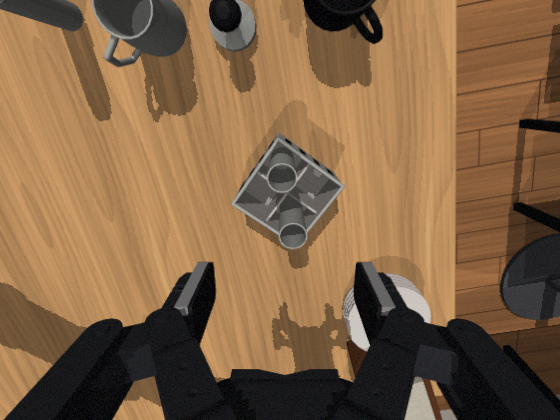

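The empty tube stands in its cell, mouth at (282,176), and the caddy's own tube is untouched at (292,235). Next is the full tube.

```bash
python3 -m inch '[0.2,0,0,3.08,-4.53,0,6.6, 0,0,0,3.08,-4.53,0,6.6, 0,0,0,3.08,-4.53,0,6.6, 0,0,0,3.08,-4.53,0,6.6, 0,0,0,3.08,-4.53,0,6.6, 0,0,0,3.08,-4.53,0,6.6, 0,0,0,0,0,3,6.6, 0,0,0,0,0,3,6.6, 0,0,0,0,0,0,6.6, 0,0,0,0,0,0,6.6]'
python3 - <<'E'
from h import *
plan(*down(.44,.0148,.086,-10))
f=wshot("w5");im=f["frame"].copy();z=np.array([0,0,1.])
draw(im,f,ring(np.array([.44,.0148,.145]),z,.0145),(0,255,0))
draw(im,f,ring(np.array([.44,.0148,.122]),z,.017),(0,0,255))
draw(im,f,ring(np.array([.5429,-.0153,.1]),z,.037),(255,0,0))
cv2.imwrite("pics/w5.png",cv2.resize(im,(800,600)))
E
```

```text
t: 14.05
eef_pos: [0.4397, 0.0156, 0.2558]
eef_rot: [-179.8, 0.0, 79.9]
force: [0.4, 0.3, 1.2]
width: 0.0661
grip_force: 0.0
 turn [-0.21  0.05 -0.06] shift after [-0.07  0.04 16.98] shift in current [-0.06  0.1  16.98] t 14.05
```

View pics/w5.png

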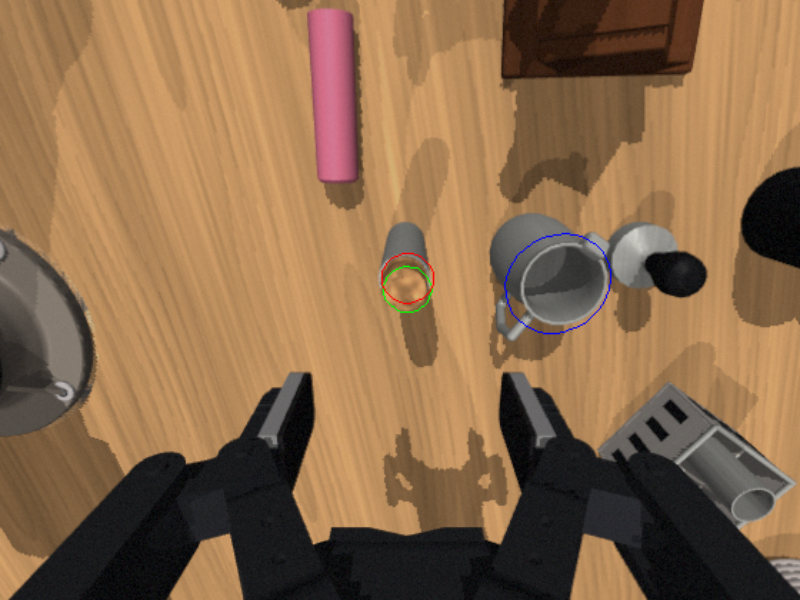

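```bash
python3 -m inch '[0,0,0,-0.07,-0.05,3,6.2, 0,0,0,0,0,4,6.2, 0,0,0,0,0,4,6.2, 0,0,0,0,0,3,6.2, 0,0,0,0,0,2,6.2, 0,0,0,0,0,1,6.2, 0,0,0,0,0,0,3, 0,0,0,0,0,0,3, 0,0,0,0,0,0,3, 0,0,0,0,0,0,3]' 50
python3 - <<'E'
from h import *
plan(*down(.44,.0148,.086,-10))
E
```

```text
t: 15.35
eef_pos: [0.4389, 0.0155, 0.0862]
eef_rot: [-179.9, -0.1, 80.0]
force: [-1.7, -0.2, 7.3]
width: 0.0328
grip_force: 49.8
 turn [-0.14 -0.05 -0.02] shift after [-0.05  0.11  0.02] shift in current [-0.05  0.11  0.02] t 15.35
```

```bash
python3 -m inch '[0,0,0,0,0,-1,3, 0,0,0,0,0,-3,3, 0,0,0,0,0,-4,3, 0,0,0,0,0,-4,3, 0,0,0,0,0,-4,3, 0,0,0,0,0,-4,3, 0,0,0,0,0,-2,3, 0,0,0,0,0,0,3, 0,0,0,0,0,0,3, 0,0,0,0,0,0,3]'
python3 - <<'E'
from h import *
plan(*rackpose(0,-27,175+86,1))
E
```

```text
t: 16.6
eef_pos: [0.4384, 0.0149, 0.3043]
eef_rot: [-179.7, 0.1, 80.0]
force: [-0.0, 1.0, -1.1]
width: 0.0331
grip_force: 49.9
 turn [-30.3    0.35  -0.9 ] shift after [23.56 -0.05  5.55] shift in current [23.61  2.36  4.77] t 16.6
```

```bash
python3 -m inch '[-10.1,0.12,-0.3,0,0,0,3, -10.1,0.12,-0.3,0,0,0,3, -10.1,0.12,-0.3,0,0,0,3, 0,0,0,4.7,0,0,3, 0,0,0,4.7,0,0,3, 0,0,0,4.7,0,0,3, 0,0,0,4.7,0,0,3, 0,0,0,4.76,0,0,3, 0,0,0,0,0,2.5,3, 0,0,0,0,0,2.5,3]'
python3 -m inch '[0,0,0,0,0,0,3, 0,0,0,0,0,0,3, 0,0,0,0,0,0,3, 0,0,0,0,0,0,3, 0,0,0,0,0,0,3, 0,0,0,0,0,0,3, 0,0,0,0,0,0,3, 0,0,0,0,0,0,3, 0,0,0,0,0,0,3, 0,0,0,0,0,0,3]'
python3 - <<'E'
from h import *
plan(*rackpose(0,-27,95+86,1))
f=wshot("w6");im=f["frame"].copy();b=blockR(YAW);p,R,s=cur();R=R.as_matrix()
for y,l in zip([-81,-27,27,81],[160,137,160,160]):
    if l==160: draw(im,f,ring(B+b@(np.array([-1.5,y,l])/1e3),b[:,2],.0145),(0,255,0))
    draw(im,f,ring(B+b@(np.array([0,y,85])/1e3),b[:,2],.0185),(0,0,255))
draw(im,f,ring(p+R[:,2]*.086,R[:,2],.017),(255,0,0));draw(im,f,ring(p-R[:,2]*.036,R[:,2],.017),(255,0,0))
draw(im,f,ring(p-R[:,2]*.059,R[:,2],.0145),(255,255,0))
cv2.imwrite("pics/w6.png",cv2.resize(im,(800,600)))
E
```

```text
t: 17.85
eef_pos: [0.5011, 0.2434, 0.2599]
eef_rot: [152.1, 0.0, 80.7]
force: [-0.0, -0.3, -1.1]
width: 0.0326
grip_force: 50.2
t: 19.1
eef_pos: [0.5012, 0.2432, 0.262]
eef_rot: [152.0, -0.1, 80.7]
force: [-0.1, -0.8, -0.7]
width: 0.0328
grip_force: 50.2
 turn [-2.04  0.01 -0.26] shift after [ 0.03 -0.18  8.58] shift in current [0.03 0.12 8.59] t 19.1
```

View pics/w6.png

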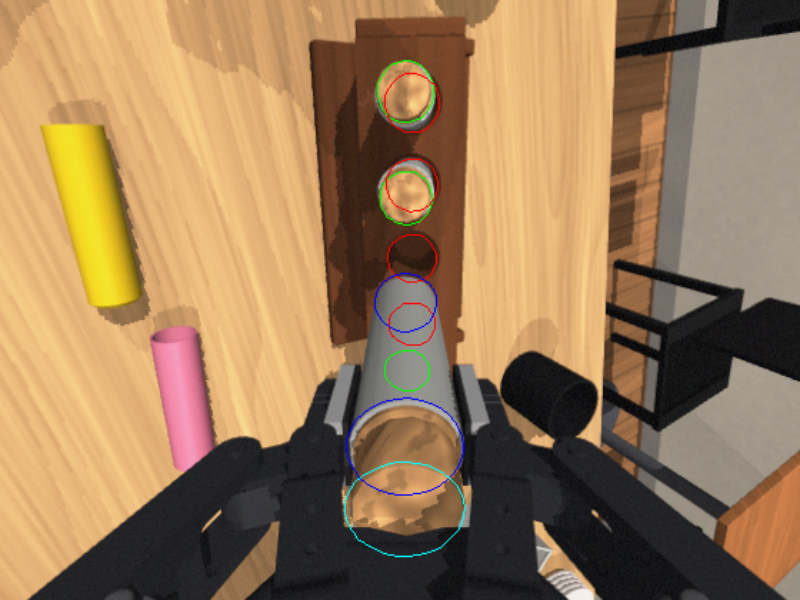

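The model rings lie on the held tube, with its foot at (406,303), and on the free socket mouth at (412,258). I'll correct the 2° and approach.

```bash
python3 -m inch '[-2.04,0,-0.26,0,0,0,3, 0,0,0,0.03,-0.2,1.5,3, 0,0,0,0,0,2,3, 0,0,0,0,0,2,3, 0,0,0,0,0,2,3, 0,0,0,0,0,1,3, 0,0,0,0,0,0,3, 0,0,0,0,0,0,3, 0,0,0,0,0,0,3, 0,0,0,0,0,0,3]'
python3 - <<'E'
from h import *
plan(*rackpose(-.7,-27,95+86,1))
E
```

```text
t: 20.4
eef_pos: [0.5415, 0.2373, 0.1879]
eef_rot: [150.0, -0.0, 80.9]
force: [-0.0, -0.8, -1.2]
width: 0.033
grip_force: 50.2
 turn [ 0.03 -0.05 -0.  ] shift after [-0.03 -0.08  0.13] shift in current [-0.03 -0.08  0.13] t 20.4
```

```bash
python3 -m inch '[0,0,0,-0.03,-0.08,0.3,3, 0,0,0,0,0,0.3,3, 0,0,0,0,0,0.2,3, 0,0,0,0,0,0.2,3, 0,0,0,0,0,0.2,3, 0,0,0,0,0,0.2,3, 0,0,0,0,0,0.2,3, 0,0,0,0,0,0.2,3, 0,0,0,0,0,0.2,3, 0,0,0,0,0,0.2,3]'
python3 - <<'E'
from h import *
plan(*rackpose(-.7,-27,15+86,1));print(cur()[2]["torque"])
E
```

```text
t: 21.65
eef_pos: [0.5518, 0.2354, 0.168]
eef_rot: [150.0, -0.0, 80.9]
force: [0.8, 0.8, 0.2]
width: 0.0329
grip_force: 50.4
 turn [ 0.02 -0.03  0.01] shift after [0.   0.01 5.88] shift in current [-0.    0.01  5.88] t 21.65
[0.35555772 0.39326837 0.15914495]
```

```bash
python3 -m inch '[0,0,0,0,0,0.5,3, 0,0,0,0,0,0.6,3, 0,0,0,0,0,0.6,3, 0,0,0,0,0,0.6,3, 0,0,0,0,0,0.6,3, 0,0,0,0,0,0.6,3, 0,0,0,0,0,0.6,3, 0,0,0,0,0,0.6,3, 0,0,0,0,0,0.4,3, 0,0,0,0,0,0.2,3]'
python3 - <<'E'
from h import *
plan(*rackpose(-.7,-27,15+86,1));print(cur()[2]["torque"])
E
```

```text
t: 22.9
eef_pos: [0.578, 0.2311, 0.122]
eef_rot: [150.0, -0.0, 80.9]
force: [0.7, 3.0, 1.6]
width: 0.0325
grip_force: 50.3
 turn [ 0.01 -0.01  0.01] shift after [0.01 0.01 0.57] shift in current [0.01 0.01 0.57] t 22.9
[0.66444704 0.22880467 0.32439264]
```

Smooth, so I'll press gently home.

```bash
python3 -m inch '[0,0,0,0,0,0.15,3, 0,0,0,0,0,0.15,3, 0,0,0,0,0,0.1,3, 0,0,0,0,0,0.1,3, 0,0,0,0,0,0.1,3, 0,0,0,0,0,0.05,3, 0,0,0,0,0,0,3, 0,0,0,0,0,0,3, 0,0,0,0,0,0,3, 0,0,0,0,0,0,3]'
python3 - <<'E'
from h import *
plan(*rackpose(-.7,-27,15+86,1))
E
```

```text
t: 24.15
eef_pos: [0.5806, 0.231, 0.1176]
eef_rot: [150.0, -0.1, 80.9]
force: [-12.0, 1.2, 18.8]
width: 0.0333
grip_force: 52.7
 turn [ 0.04 -0.06 -0.  ] shift after [-0.02  0.02  0.06] shift in current [-0.02  0.02  0.06] t 24.15
```

It meets the floor at the predicted depth (22 N along the axis), so I'll release and back off.

```bash
python3 -m inch '[0,0,0,0,0,-0.1,4, 0,0,0,0,0,0,6, 0,0,0,0,0,0,7.5, 0,0,0,0,0,0,7.5, 0,0,0,0,0,-1,7.5, 0,0,0,0,0,-3,7.5, 0,0,0,0,0,-4,7.5, 0,0,0,0,0,-4,7.5, 0,0,0,0,0,-3,7.5, 0,0,0,0,0,0,7.5]'
python3 - <<'E'
from h import *
f=wshot("w7");im=f["frame"].copy();b=blockR(YAW)
for y in[-81,-27,27,81]: draw(im,f,ring(B+b@(np.array([-1.5,y,160])/1e3),b[:,2],.0145),(0,255,0))
from station import grab_frame
t=grab_frame("scene")["frame"]
A=np.zeros((600,800,3),np.uint8);A[:420,:560]=im
A[420:600,:240]=t[140:260,320:480].repeat(1,0)[:120].__class__(0) if 0 else cv2.resize(t[150:270,320:480],(240,180))
A[420:600,250:490]=cv2.resize(t[175:295,120:280],(240,180))
cv2.imwrite("pics/w7.png",A)
E
```

```text
t: 25.4
eef_pos: [0.5063, 0.2436, 0.2498]
eef_rot: [149.9, -0.2, 81.0]
force: [-0.1, 0.3, -1.0]
width: 0.0749
grip_force: 0.0
```

View pics/w7.png

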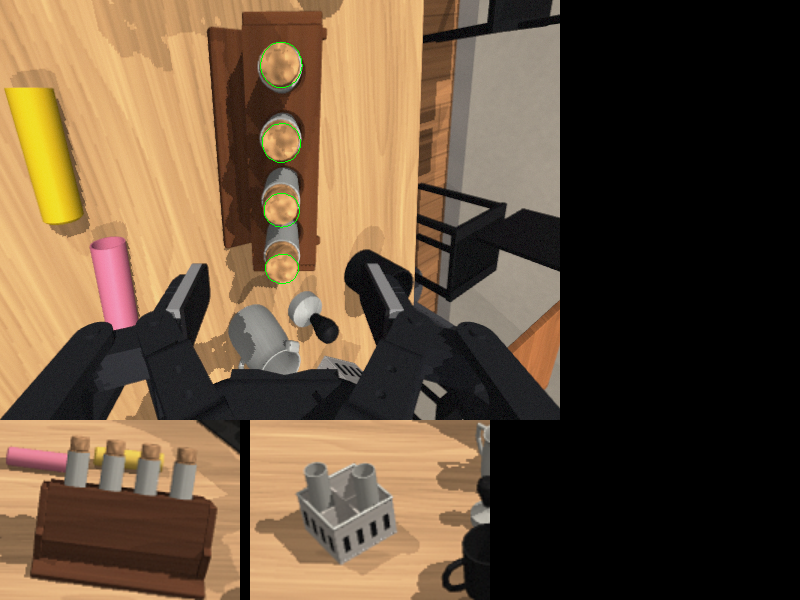

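All four corks line up with the fully seated rings; the inserted tube's cork is at (281,209). The scene crop shows both tubes upright in the caddy and everything else in place. Handing in.

```bash
python3 -c "
from station import job_done
print(job_done())"
```

```text
the job is handed in; nothing more can be done
None
```

The job is handed in at about 25 s: the empty tube stands mouth up in a free caddy cell and the full tube is pushed home in the freed socket, both checked by camera; no verdict came back.

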